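Clamp a glued wear plate in the lever press and keep the lever held

ROBOT

A 7-joint arm with a two-finger parallel gripper is mounted at the origin on the work surface. World frame = base frame: x ahead of the robot, y to its left, z up, the work surface at z = 0. Lengths are in m, angles in rad, forces in N, time in s.
With the tool pointing down it reaches from about 0.35 to 0.9 m from the base axis. Payload 19.9 kg.
Tool frame: the origin (TCP) lies midway between the tips of the shut fingers; the grasp point (between the pads) lies env.pinch_z behind it (env.pinch_z is the distance from the TCP to the grasp point, in m); z points along the fingers, y is the line along which they close (so a half turn about z gives the same grasp; the last joint's range is limited). The gripper opens to 85 mm and grips with 20 to 120 N. Pads are 22 mm wide; open, the fingers measure 114 mm over their backs; the gripper's body (76 mm by 85 mm) begins 54 mm behind the grasp point. The pads swing forward as they close: fully open they stand 13 mm farther back than shut.
Start: joints at [-1.327, 0.417, -0.01, 1.614, 0.005, 1.111, -0.053], TCP at [0.176, 0.6, 0.231] pointing down, gripper open.
Joint ranges: [-2.81, 2.81], [-0.39, 2.02], [-1.27, 1.25], [0.06, 2.57], [-1.19, 4.33], [0.19, 2], [-2.82, 2.82]. Speed limits (rad/s): [1.89, 1.89, 2.39, 2.39, 3.01, 3.01, 3.01].

INTERFACE

Orientations are given as a unit quaternion [w, x, y, z].
In Python, from station import env gives the robot as it stands. The module is installed in compiled form; this text tells all that it offers.
- The arm moves only by the shell command python3 -m pendant 'ROWS' [FORCE]. ROWS is a JSON object of lists of equal length, an entry for each row: "dp": the shift along the tool's x, y, z each as a share of 300 mm, from -1 to 1, a list of three; "turn": the turn, a rotation vector about the tool's x, y, z each as a share of 120 degrees, from -1 to 1, a list of three; "hand": the opening, from 0 (shut) to 1 (fully open). In form: {"dp": [[dx, dy, dz], ...], "turn": [[wx, wy, wz], ...], "hand": [hand, ...]}. A call has exactly 5 rows; each row is the pose to reach, as a shift and turn from the pose commanded when the call began, along the tool's axes at that moment; what a row does not reach only later rows make up. A row lasts 1/8 s, in which the tool goes at most 62.5 mm and 10.7 degrees, less where a joint would pass 70% of its speed; a pose out of reach is approached as far as the arm can. A call with a number of a shift or a turn outside -1 to 1 is refused whole. A call with a gripper value outside its range is refused whole. The fingers move at their own pace and stop on an object; FORCE is the grip in N (left out, the last holds). Time passes only in rows, so rows that repeat a pose let the fingers close, or fill a call up. It gives the time, the measured TCP pose, the force, the opening and the grip force at its end, in the units of the state.
- env.state(): the state, without advancing time (a new reading comes with each control period).
- env.read_camera(name): name is "scene" or "side" or "wrist"; returns the picture (384x512x3 uint8, red, green, blue); there is no depth.
- env.camera_info(name): a dict with "vfov" (degrees; the focal length in pixels is half the picture's height over the tangent of half this angle, whatever the lens; pixels are square), "cx", "cy" (the principal point, pixels), "rvec" (rotation vector, rad) and "tvec" (3), from world to camera coordinates, as OpenCV has them. Camera axes: x right, y down, z forward; pixel columns grow to the right and rows downward; lengths in m; the calibration is good to about 2 mm. A picture is of the moment at which its call begins: read the wrist's pose just before it. camera_info takes no time and is no camera call; for the wrist camera it gives the pose at the moment of the call.
- env.sign_off(): hands the job in; it is judged then, once.
The state is a dict: "time": time; "joint_positions": joint angles; "qd": joint speeds; "joint_torque": joint torques, N m; "eef_pos": TCP position; "tool_rot": TCP orientation; "force": force on the tool from outside, world axes, zero at the start; "ft_torque": the same for the moment, N m; "gripper_width": opening from 0.0 (shut) to 1.0 (fully open); "gripper_force": force on a finger pad.
Only numpy, scipy, OpenCV 4.12 (cv2) and the standard library are available. Lean on these libraries where they do the work, as an engineer would, in place of code of your own. Each camera call takes 0.05 s, during which the arm holds its last target. There are 200 camera calls.

TASK

The raised wear plate on one of the two hatchet hafts has just been glued: lay that haft flat along the wooden bed of the lever press, plate up and centred under the round rubber pad, its tail lying along the part of the bed that sticks out beside the press, and let go of the haft. Then take the press lever by its rubber sleeve and bring it down until the pad bears on the plate and its spring is squeezed about half-way, never all the way, and keep it there: finish while still holding the lever, for it springs up when let go. Leave everything else on the bench where it is.

Things in the scene. Friction and masses are not known exactly. Their poses are not given: they have to be found in the camera images.
- haft: Light wood hatchet haft, 285 long, flat on the bench, a dark wood plate 60 x 34 x 6 on top near one end. Origin: underside, mid-length, near its balance; x along it to the narrow tongue (x 110 to 135, 23 wide, 24 high), z up. Shaft 32 wide, 28 high (x -105 to 15); plate end 40 wide, 28 high (x 30 to 107); tail knob 42 wide (x -150 to -120). About 0.22 kg.
- plate_top (a point): Centre of the top face of the glued plate: 75 towards the tongue from the haft's origin and 34 above its underside.
- grip_spot (a point): A good place to grip the haft across its 32 mm width: in the middle of its height (14 up), 50 from its origin towards the tail, so 125 from the plate's centre.
- bare_haft: A second haft of the same shape, but without a plate. It stays where it is.
- press: Grey cast hand-lever press, fixed. Origin: on the bench below the ram. -x: front, where the lever points; +y: side where the bed sticks out, roughly towards the robot. Bed top 40 high, x +-45, y -50 to 160. Iron base x -70 to 130, y +-55, 18 high. Column x 55 to 100, y +-25. Head x -35 to 100, y +-28, z 145 to 200. Under the head it is open to the front and both sides.
- bed_mark (a point): Point on the bed's top directly below the ram, at height 40: the plate's centre belongs above it.
- pad_face (a point): Centre of the underside of the round black rubber pad, 36 in diameter, under the ram's sprung foot. With the lever up it is 104 above the bench, 30 above the plate of a haft lying on the bed.
- foot_spring (a joint): How far the sprung foot is pushed up into the ram, in m: 0 with nothing under the pad, 0.012 when all the way. It is wanted about half-way, 0.006. It presses with 9 N at the start and 45 N at the full 0.012.
- press_lever (a joint): Angle in rad the lever is brought down about a level hinge along the press's y: 0 raised (sloping 0.38 up to the sleeve), 0.63 lowest. With the haft laid the pad touches at about 0.41, half squeeze is 0.495, full 0.58. It springs up if let go. At the sleeve: 5 to 7 N until the pad touches, then about 10 N, 16 N at half and 22 N at full squeeze; 2 mm of squeeze is 6 mm at the sleeve.
- lever_pivot (a point): The lever's hinge point: on the press at x = +70, height 235.
- sleeve_mid (a point): Middle of the lever's black rubber grip sleeve (in the rules: press_lever_c0), on its axis; the sleeve is 26 in diameter and 100 long along the lever, and the lever is held there. It lies 220 from the hinge point: about 317 above the bench with the lever up and about 210 when the spring is half squeezed.
- oil_bottle: Brown glass bottle, 58 in diameter, 135 tall, standing. Leave alone.
- tumbler: Drinking glass, 76 across, 95 tall, standing. Leave alone.
- joiner_hammer: Hammer 260 long, lying. Leave alone.
- sanding_block: Cork sanding block 90 x 55 x 28. Leave alone.
- wax_tin: Round metal tin, 84 across, 45 tall. Leave alone.
- glue_brush: Flat brush 200 long, lying. Leave alone.
- offcut: Light wood offcut 85 x 40 x 32. Leave alone.

How it is judged:
By the outcome, as a careful person would: the job done as asked, in the order asked, and still so for the second after the job is handed in, while the arm keeps its last pose, push and grip.
It also fails if it takes over 66 s, if anything falls off the work surface, if the arm or the gripper's body presses on something with over 40 N, if the wrist force passes 120 N, or if a joint passes its speed limit or range.

## Working session

There is one attempt and no reset: what is moved stays moved. The work goes in short steps, Python scripts to look and compute and a shell command to move; the robot and the scene stay as the last step left them, time stands still between calls to the robot, and variables do not carry over. Pictures are saved under pics/ and viewed, at most 13 in all, crops included, and the job is handed in when it is done.

```bash
mkdir -p pics; cat > h.py <<'E'
import numpy as np, cv2
from scipy.spatial.transform import Rotation as R
from station import env
def cam(n):
    i=env.camera_info(n); f=192/np.tan(np.radians(i['vfov'])/2)
    return np.array([[f,0,i['cx']],[0,f,i['cy']],[0,0,1]]),np.array(i['rvec']).reshape(3),np.array(i['tvec']).reshape(3)
def save(n,fn):
    im=env.read_camera(n); cv2.imwrite('pics/'+fn+'.png',im[:,:,::-1]); return im
def ray(c,p):
    K,r,t=c; M=R.from_rotvec(r).as_matrix(); d=M.T@np.linalg.inv(K)@[p[0],p[1],1]; return -M.T@t,d/np.linalg.norm(d)
def atz(c,p,z):
    o,d=ray(c,p); return o+d*(z-o[2])/d[2]
def tri(L):
    A=np.zeros((3,3));b=np.zeros(3);rs=[ray(c,p) for c,p in L]
    for o,d in rs:
        P=np.eye(3)-np.outer(d,d);A+=P;b+=P@o
    x=np.linalg.solve(A,b); return x,[np.linalg.norm((np.eye(3)-np.outer(d,d))@(x-o)) for o,d in rs]
def proj(c,X): return cv2.projectPoints(np.array(X,float).reshape(-1,3),c[1],c[2],c[0],None)[0].reshape(-1,2)
E
python3 - <<'E'
from h import *
a=[env.read_camera(n) for n in("scene","side","wrist")]
for n,i in zip(("scene","side","wrist"),a): cv2.imwrite(f'pics/{n}0.png',i[:,:,::-1])
for n in("scene","side","wrist"):
    c=cam(n); print(n,c[0][0,0],ray(c,(256,192)),env.camera_info(n))
print(env.state(),env.pinch_z)
E
```

```text
scene 436.09585446282745 (array([ 1.18566639, -0.95855994,  1.23194729]), array([-0.3828455 ,  0.63014897, -0.6755306 ])) {'vfov': 47.524924955814505, 'cx': 251.68367367578736, 'cy': 188.04862028890642, 'rvec': array([ 2.22165619,  0.66606295, -0.27387061]), 'tvec': array([-0.49463929, -0.06030545,  1.89579306])}
side 372.90321348037867 (array([ 0.10919952, -0.71176973,  1.03333472]), array([ 0.41349114,  0.57063676, -0.709506  ])) {'vfov': 54.485967156510284, 'cx': 250.00141027707414, 'cy': 191.96022709189555, 'rvec': array([ 2.26284801, -0.72927129,  0.28267643]), 'tvec': array([-0.48726247,  0.36641126,  1.1021068 ])}
wrist 303.7864778860818 (array([0.09506425, 0.62285229, 0.37166295]), array([ 0.31300546, -0.10569532, -0.94385173])) {'vfov': 64.58764524661665, 'cx': 259.63433371016384, 'cy': 191.15729398780996, 'rvec': array([-2.28986938, -1.71318929, -0.28722756]), 'tvec': array([-0.62393902, -0.0418982 ,  0.3795526 ])}
{'time': 0.15, 'joint_positions': array([-1.32649487,  0.41786146, -0.01030307,  1.6140176 ,  0.00470214,
        1.11072618, -0.05299843]), 'qd': array([ 0.0004638 , -0.00103164, -0.0008413 , -0.00107564, -0.00069308,
        0.0009166 , -0.00076758]), 'joint_torque': array([ 6.59030848e-04, -8.64750481e+01,  6.79691099e-01, -4.35064137e+01,
        1.92194333e-02,  5.75598038e-03, -9.89356931e-05]), 'eef_pos': array([0.17613543, 0.59938697, 0.23079632]), 'tool_rot': array([-2.93564271e-05,  1.42409821e-01,  9.89807657e-01, -4.93639767e-04]), 'force': array([ 0.27036953,  0.10265901, -0.6811675 ]), 'ft_torque': array([-0.00630851,  0.07192001,  0.00039769]), 'gripper_force': 0.0, 'gripper_width': 1.0016047019586896} 0.0187
```

View pics/scene0.png

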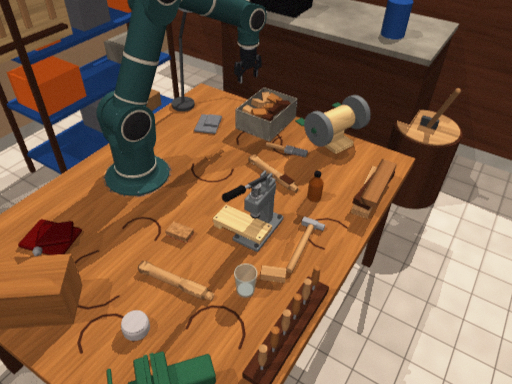

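View pics/side0.png

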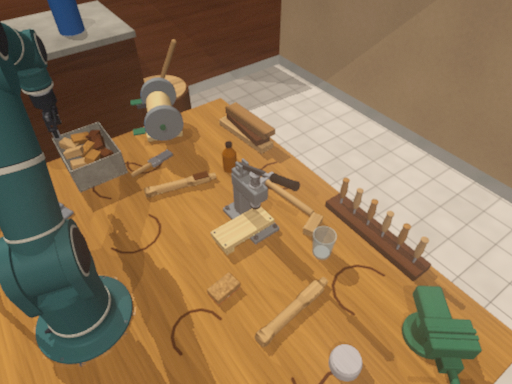

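The plated haft is the far one (scene about (272,172), side about (180,185), dark plate at its bottle-side end). The press stands at scene (255,210), side (250,205), and its lever points back and to the left in the scene view. I'll enlarge both.

```bash
python3 - <<'E'
import cv2,numpy as np
a=cv2.imread('pics/scene0.png');b=cv2.imread('pics/side0.png')
# scene x205-305,y145-255 ; side x140-305,y145-255 
A=cv2.resize(a[148:252,205:305],None,fx=5,fy=5,interpolation=cv2.INTER_CUBIC)
B=cv2.resize(b[150:255,140:305],None,fx=4.8,fy=4.8,interpolation=cv2.INTER_CUBIC)
def grid(I,x0,y0,s):
    for x in range(x0,x0+int(I.shape[1]/s)+1,10):
        cv2.line(I,(int((x-x0)*s),0),(int((x-x0)*s),6),(0,0,255),1); cv2.putText(I,str(x),(int((x-x0)*s),16),0,.35,(0,0,255),1)
    for y in range(y0,y0+int(I.shape[0]/s)+1,10):
        cv2.line(I,(0,int((y-y0)*s)),(6,int((y-y0)*s)),(0,0,255),1); cv2.putText(I,str(y),(8,int((y-y0)*s)+4),0,.35,(0,0,255),1)
grid(A,205,148+2,5) if 0 else grid(A,205,148,5); grid(B,140,150,4.8)
cv2.imwrite('pics/A.png',A);cv2.imwrite('pics/B.png',B)
E
```

```text
(no output)
```

View pics/A.png

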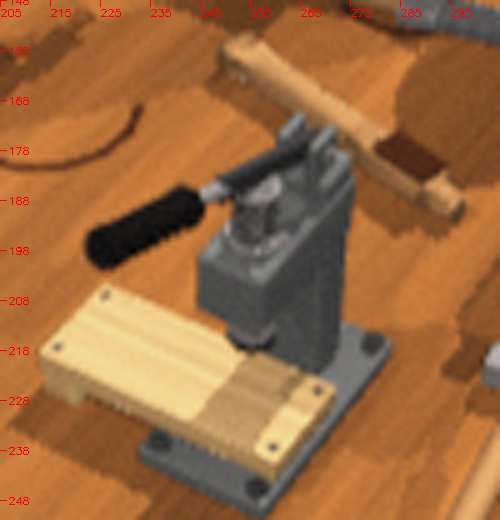

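View pics/B.png

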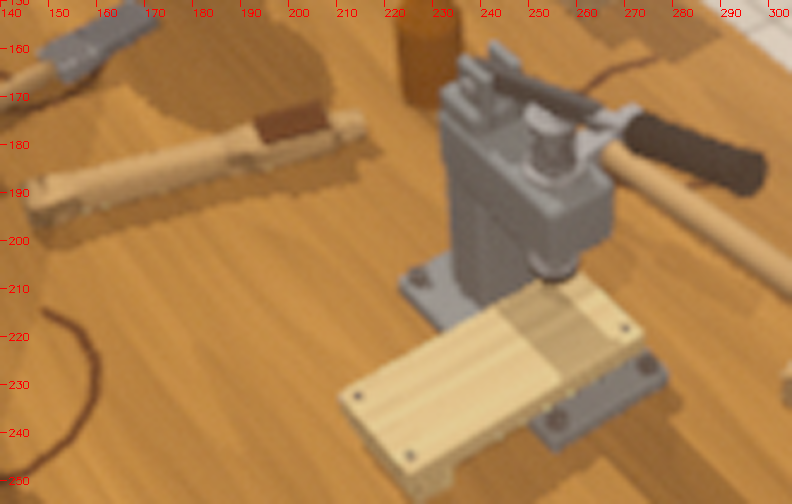

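Scene crop: bed-top corners are at about (107,284), (40,352), (335,385), (272,470), the plate is around (411,156), and the sleeve runs from (190,205) to (105,245). The side crop shows the same bed corners at (340,400), (415,475), (643,333), (573,272), and the sleeve runs (630,132)–(755,175). Next step is to triangulate these points.

```bash
cat > m.py <<'E'
from h import *
from scipy.optimize import least_squares
S,D=cam('scene'),cam('side')
s=lambda x,y:((x+.5)/5-.5+205,(y+.5)/5-.5+148)
d=lambda x,y:((x+.5)/4.8-.5+140,(y+.5)/4.8-.5+150)
pts={'bed-x+y':(s(40,352),d(415,475)),'bed+x+y':(s(107,284),d(340,400)),'bed+x-y':(s(335,385),d(573,272)),'bed-x-y':(s(272,470),d(643,333)),
'plate':(s(411,156),d(291,122)),'tail':(s(232,52),d(37,188)),'tongue':(s(462,203),d(365,125)),
'sleeve_in':(s(193,205),d(630,132)),'sleeve_out':(s(103,247),d(752,174))}
E
python3 - <<'E'
from m import *
for k,(p,q) in pts.items():
    x,e=tri([(S,p),(D,q)]); print(k,x.round(4),np.round(e,4))
c=[(-.045,.16),(.045,.16),(.045,-.05),(-.045,-.05)]
ks=['bed-x+y','bed+x+y','bed+x-y','bed-x-y']
def W(v,P):
    co,si=np.cos(v[2]),np.sin(v[2]); P=np.asarray(P,float); return np.c_[v[0]+co*P[:,0]-si*P[:,1],v[1]+si*P[:,0]+co*P[:,1],P[:,2]]
P=[(*a,.04) for a in c]
f=lambda v:np.r_[(proj(S,W(v,P))-[pts[k][0] for k in ks]).ravel(),(proj(D,W(v,P))-[pts[k][1] for k in ks]).ravel()]
r=least_squares(f,[.6,-.1,1.5]);print(r.x,r.fun.round(1))
E
```

```text
bed-x+y [ 0.455  -0.0664  0.0439] [0.0015 0.0015]
bed+x+y [0.4501 0.0261 0.0367] [0.0028 0.0028]
bed+x-y [0.6563 0.0282 0.0394] [0.0047 0.0047]
bed-x-y [ 0.6596 -0.0583  0.0378] [0.0026 0.0026]
plate [0.5697 0.3014 0.0327] [0.0006 0.0006]
tail [0.3648 0.3442 0.0334] [0.0057 0.0057]
tongue [0.6274 0.2842 0.0161] [0.0049 0.0049]
sleeve_in [ 0.6112 -0.0928  0.2936] [0.0001 0.0001]
sleeve_out [ 0.615  -0.1963  0.3382] [0.0009 0.0009]
[ 0.61026598 -0.01653368  1.59759529] [-0.8  0.6 -0.9  0.2  0.2  1.   0.6 -0.5 -1.1  0.7 -0.4 -0.9 -0.2 -1.9
  1.1  0.3]
```

Bed heights came out at 37–44 mm (40 expected), the plate at 33 mm (34) and the sleeve middle at 316 mm (317), so the measurements agree. Next I hover over the grip spot with the wrist camera.

```bash
cat >> h.py <<'E'
def goto(pos,yaw,pitch=0):
    """tool down; tool y = world direction yaw; pitch: rotation about tool y after. prints dp, turn shares"""
    st=env.state(); q=st['tool_rot']; M=R.from_quat(q,scalar_first=True).as_matrix()
    y=np.array([np.cos(yaw),np.sin(yaw),0]); z=np.array([0,0,-1.]); T=np.c_[np.cross(y,z),y,z]@R.from_rotvec([0,pitch,0]).as_matrix()
    print('dp',(M.T@(np.array(pos)-st['eef_pos'])/.3).round(4),'turn',(R.from_matrix(M.T@T).as_rotvec()/np.radians(120)).round(4),'t',st['time'],'pos',st['eef_pos'].round(4))
E
python3 - <<'E'
from h import *
goto([.447,.327,.20],np.pi/2-.207)
E
```

```text
dp [-1.1222 -0.6165  0.1034] turn [-0.0005  0.     -0.0376] t 0.15 pos [0.1761 0.5994 0.2308]
```

```bash
python3 -m pendant '{"dp":[[-0.17,-0.093,0.02],[-0.34,-0.186,0.03],[-0.51,-0.28,0.05],[-0.68,-0.373,0.06],[-0.85,-0.467,0.08]],"turn":[[0,0,-0.01],[0,0,-0.02],[0,0,-0.03],[0,0,-0.038],[0,0,-0.038]],"hand":[1,1,1,1,1]}' 40
python3 -m pendant '{"dp":[[-0.13,-0.07,0.01],[-0.25,-0.13,0.02],[-0.28,-0.15,0.02],[-0.28,-0.15,0.02],[-0.28,-0.15,0.02]],"turn":[[0,0,0],[0,0,0],[0,0,0],[0,0,0],[0,0,0]],"hand":[1,1,1,1,1]}'
python3 - <<'E'
from h import *
c=cam('wrist'); np.savez('w1.npz',K=c[0],r=c[1],t=c[2]); save('wrist','w1')
im=cv2.imread('pics/w1.png'); I=cv2.resize(im,(784,588),interpolation=cv2.INTER_CUBIC)
f=784/512
for x in range(0,512,50): cv2.putText(I,str(x),(int(x*f),10),0,.35,(0,0,255),1)
for y in range(0,384,50): cv2.putText(I,str(y),(0,int(y*f)+4),0,.35,(0,0,255),1)
cv2.imwrite('pics/w1b.png',I); goto([.447,.327,.20],np.pi/2-.207)
E
```

```text
time: 0.78
eef_pos: [0.3825, 0.3919, 0.2073]
tool_rot: [0.0, 0.103, 0.995, 0.0]
force: [0.7, 0.4, 0.2]
gripper_width: 0.998
gripper_force: 0.0
time: 1.4
eef_pos: [0.4533, 0.3332, 0.2013]
tool_rot: [-0.0, 0.102, 0.995, 0.0]
force: [0.3, -0.2, 0.4]
gripper_width: 0.999
gripper_force: 0.0
dp [ 0.0166 -0.0245  0.0044] turn [ 0.0001 -0.0002  0.0013] t 1.45 pos [0.4534 0.3332 0.2013]
```

View pics/w1b.png

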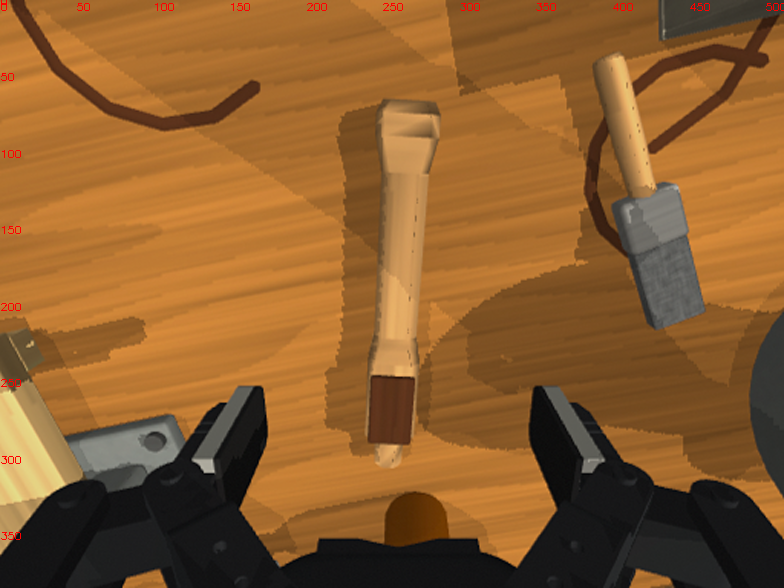

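The wrist view (784-px scale) shows plate corners (371,376), (414,377), (410,444), (368,441). The shaft centreline runs from about (408,178) to (395,338), and the knob sits at (409,112).

```bash
python3 - <<'E'
from m import *
n=np.load('w1.npz'); c=(n['K'],n['r'],n['t']); w=lambda x,y:((x+.5)/1.53125-.5,(y+.5)/1.53125-.5)
x,e=tri([(S,pts['plate'][0]),(D,pts['plate'][1]),(c,w(391,409))]);print('plate tri',x.round(4),np.round(e,4))
q=[atz(c,w(*p),.034) for p in[(371,376),(414,377),(410,444),(368,441)]]
print('sizes',[np.linalg.norm(q[i]-q[(i+1)%4]).round(4) for i in range(4)],np.mean(q,0).round(4))
for p,z in[((408,178),.02),((395,338),.02),((409,112),.025),((389,462),.02)]: print(p,atz(c,w(*p),z).round(4))
pl=np.mean(q,0)
yaws=[]
for p in[(408,178),(409,112)]:
    v=pl-atz(c,w(*p),.022); print('yaw',np.arctan2(v[1],v[0]).round(4),np.linalg.norm(v[:2]).round(4))
v=((q[2]+q[3])-(q[0]+q[1]));print('plate yaw',np.arctan2(v[1],v[0]))
E
```

```text
plate tri [0.5692 0.3031 0.031 ] [0.0008 0.0013 0.0009]
sizes [np.float64(0.0322), np.float64(0.0598), np.float64(0.0332), np.float64(0.0579)] [0.5674 0.3033 0.034 ]
(408, 178) [0.4008 0.3506 0.02  ]
(395, 338) [0.5147 0.3177 0.02  ]
(409, 112) [0.3603 0.3592 0.025 ]
(389, 462) [0.6251 0.2894 0.02  ]
yaw -0.276 0.1734
yaw -0.2639 0.2146
plate yaw -0.2554771049974094
```

```bash
python3 - <<'E'
from h import *
goto([.4474,.3363,.004],np.pi/2-.267)
E
```

```text
dp [0.0213 0.006  0.6577] turn [ 0.0001 -0.0002  0.0299] t 1.45 pos [0.4534 0.3332 0.2013]
```

```bash
python3 -m pendant '{"dp":[[0.021,0.006,0.15],[0.021,0.006,0.3],[0.021,0.006,0.45],[0.021,0.006,0.57],[0.021,0.006,0.645]],"turn":[[0,0,0.03],[0,0,0.03],[0,0,0.03],[0,0,0.03],[0,0,0.03]],"hand":[1,1,1,1,1]}' 40
python3 - <<'E'
from h import *
goto([.4474,.3363,.004],np.pi/2-.267)
c=cam('wrist'); np.savez('w2.npz',K=c[0],r=c[1],t=c[2]); im=save('wrist','w2')
E
```

```text
time: 2.08
eef_pos: [0.4472, 0.3356, 0.0061]
tool_rot: [-0.001, 0.133, 0.991, -0.001]
force: [-0.6, 0.8, -0.3]
gripper_width: 1.0
gripper_force: 0.0
dp [0.     0.0023 0.007 ] turn [-0.0006 -0.0006 -0.0002] t 2.075 pos [0.4472 0.3356 0.0061]
```

View pics/w2.png

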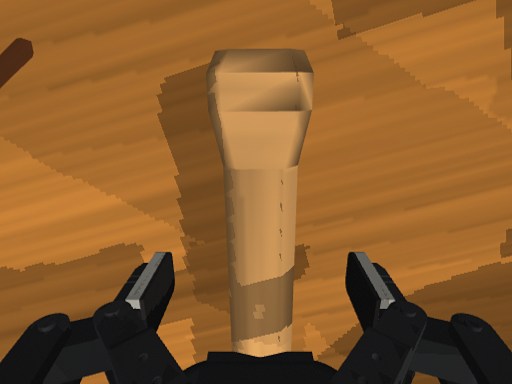

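The shaft (centre about x=262) is centred between the fingers and in line with the tool. I close the gripper.

```bash
python3 -m pendant '{"dp":[[0,0,0.007],[0,0,0.007],[0,0,0.007],[0,0,0.007],[0,0,0.007]],"turn":[[0,0,0],[0,0,0],[0,0,0],[0,0,0],[0,0,0]],"hand":[0.6,0.3,0.15,0.15,0.15]}' 60
python3 -m pendant '{"dp":[[0,0,0],[0,0,0],[0,0,0],[0,0,-0.1],[0,0,-0.22]],"turn":[[0,0,0],[0,0,0],[0,0,0],[0,0,0],[0,0,0]],"hand":[0,0,0,0,0]}'
python3 - <<'E'
from h import *
goto([.385,-.018,.072],np.pi/2+.027)
goto([.485,-.018,.072],np.pi/2+.027)
E
```

```text
time: 2.75
eef_pos: [0.449, 0.3357, 0.0069]
tool_rot: [0.001, 0.134, 0.991, 0.001]
force: [-2.3, -0.9, 9.3]
gripper_width: 0.364
gripper_force: 60.3
time: 3.38
eef_pos: [0.4482, 0.3349, 0.0725]
tool_rot: [-0.0, 0.134, 0.991, -0.0]
force: [0.8, -0.7, -1.9]
gripper_width: 0.361
gripper_force: 60.2
dp [-0.1096 -1.19    0.0027] turn [-0.0003 -0.0003 -0.1414] t 3.375 pos [0.4482 0.3349 0.0725]
dp [-0.4309 -1.1013  0.0024] turn [-0.0003 -0.0003 -0.1414] t 3.375 pos [0.4482 0.3349 0.0725]
```

```bash
python3 -m pendant '{"dp":[[0.08,-0.1,0],[0.12,-0.25,0],[0.1,-0.42,0],[0.08,-0.6,0],[0.06,-0.77,0]],"turn":[[0,0,-0.02],[0,0,-0.05],[0,0,-0.08],[0,0,-0.11],[0,0,-0.1414]],"hand":[0,0,0,0,0]}'
python3 - <<'E'
from h import *
goto([.36,-.018,.072],np.pi/2+.027)
E
```

```text
time: 4.0
eef_pos: [0.3694, 0.1157, 0.0722]
tool_rot: [0.0, -0.015, 1.0, 0.0]
force: [2.0, -1.2, -2.2]
gripper_width: 0.358
gripper_force: 60.1
dp [ 0.0444 -0.4445  0.0006] turn [0.0001 0.0005 0.0011] t 4.0 pos [0.3694 0.1157 0.0722]
```

```bash
python3 -m pendant '{"dp":[[0.03,-0.15,0],[0.044,-0.3,0],[0.044,-0.4,0],[0.044,-0.43,0],[0.044,-0.43,0]],"turn":[[0,0,0],[0,0,0],[0,0,0],[0,0,0],[0,0,0]],"hand":[0,0,0,0,0]}'
python3 - <<'E'
from h import *
goto([.485,-.018,.065],np.pi/2+.027)
for n in('scene','side'): save(n,n+'1')
a=cv2.imread('pics/scene1.png');b=cv2.imread('pics/side1.png')
A=cv2.resize(a[158:258,195:285],None,fx=5,fy=5,interpolation=cv2.INTER_CUBIC)
B=cv2.resize(b[170:290,175:285],(460,500),interpolation=cv2.INTER_CUBIC)
cv2.imwrite('pics/C.png',cv2.resize(np.hstack([A,B]),(800,440)))
E
```

```text
time: 4.62
eef_pos: [0.3603, -0.0121, 0.072]
tool_rot: [0.0, -0.013, 1.0, 0.0]
force: [-0.1, 0.6, -3.3]
gripper_width: 0.362
gripper_force: 60.2
dp [-0.4151 -0.0306  0.0234] turn [ 0.      0.0003 -0.0004] t 4.625 pos [ 0.3603 -0.0121  0.072 ]
```

View pics/C.png

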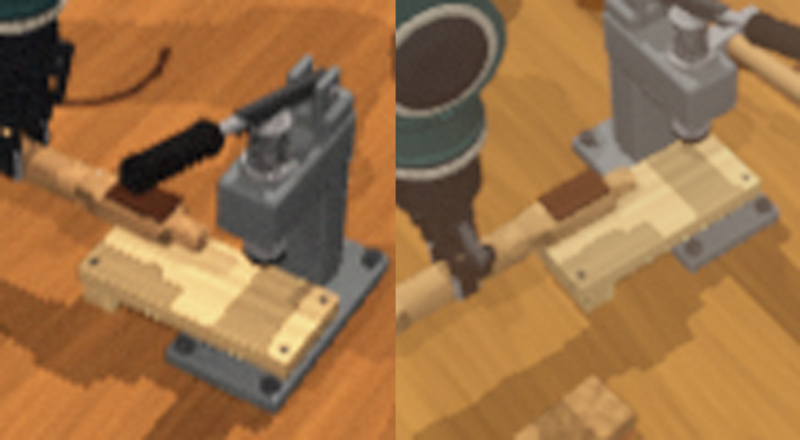

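The haft is held level with its plate up, short of the pad and in line with the bed. The plate centre is near panel (145,200) in scene and (575,197) in side. I check it numerically, along with the pad.

```bash
python3 - <<'E'
from m import *
x,e=tri([(S,(228,203.5)),(D,(223.8,223.7))]);print('plate',x.round(4),np.round(e,4))
x,e=tri([(S,s(250,343)),(D,d(553,279))]);print('pad front edge low',x.round(4),np.round(e,4))
for n,c in(('scene',S),('side',D)):
    P=proj(c,[(.485,-.009,.099),(.610,-.017,.104),(.610,-.017,.04)]); print(n,P.round(1))
# pad circle, projected lowest pixel row
for X in((.610,-.017),(.613,-.020),(.607,-.012)):
  for n,c in(('scene',S),('side',D)):
    t=np.linspace(0,6.28,60);P=proj(c,np.c_[X[0]+.018*np.cos(t),X[1]+.018*np.sin(t),0*t+.104]);print(X,n,P.min(0).round(1),P.max(0).round(1))
E
```

```text
plate [ 0.4867 -0.0089  0.0913] [0.0012 0.0012]
pad front edge low [ 0.6084 -0.0144  0.0965] [0.0019 0.0019]
scene [[227.4 202.1]
 [254.4 215.8]
 [254.  227.9]]
side [[223.1 222.1]
 [255.4 206. ]
 [255.5 218.3]]
(0.61, -0.017) scene [249.4 212.3] [259.4 219.4]
(0.61, -0.017) side [250.1 202.1] [260.7 209.9]
(0.613, -0.02) scene [249.6 213.1] [259.6 220.3]
(0.613, -0.02) side [251.3 202.2] [262. 210.]
(0.607, -0.012) scene [249.5 211.1] [259.4 218.3]
(0.607, -0.012) side [248.5 201.6] [259.1 209.4]
```

```bash
python3 -m pendant '{"dp":[[-0.02,-0.025,0.03],[-0.12,-0.025,0.033],[-0.24,-0.025,0.033],[-0.35,-0.025,0.033],[-0.41,-0.025,0.033]],"turn":[[0,0,0],[0,0,0],[0,0,0],[0,0,0],[0,0,0]],"hand":[0,0,0,0,0]}'
python3 - <<'E'
from h import *
goto([.4835,-.019,.047],np.pi/2+.027)
E
```

```text
time: 5.35
eef_pos: [0.485, -0.016, 0.0609]
tool_rot: [0.0, -0.014, 1.0, -0.0]
force: [-1.4, 1.0, -3.8]
gripper_width: 0.364
gripper_force: 60.1
dp [ 0.0051 -0.0097  0.0463] turn [-0.0001  0.      0.0005] t 5.35 pos [ 0.485  -0.016   0.0609]
```

```bash
python3 -m pendant '{"dp":[[0.004,-0.008,0.015],[0.004,-0.008,0.03],[0.004,-0.008,0.042],[0.004,-0.008,0.046],[0.004,-0.008,0.046]],"turn":[[0,0,0],[0,0,0],[0,0,0],[0,0,0],[0,0,0]],"hand":[0,0,0,0,0]}'
python3 - <<'E'
from h import *
goto([.4835,-.019,.047],np.pi/2+.027)
for n in('scene','side'): save(n,n+'2')
a=cv2.imread('pics/scene2.png');b=cv2.imread('pics/side2.png')
A=cv2.resize(a[188:248,205:285],None,fx=5,fy=5,interpolation=cv2.INTER_CUBIC)
B=cv2.resize(b[190:250,205:285],None,fx=5,fy=5,interpolation=cv2.INTER_CUBIC)
cv2.imwrite('pics/E.png',np.hstack([A,B]))
E
```

```text
time: 5.98
eef_pos: [0.4821, -0.0187, 0.0481]
tool_rot: [0.0, -0.014, 1.0, -0.0]
force: [-0.1, 0.4, -3.8]
gripper_width: 0.366
gripper_force: 60.2
dp [-0.0048 -0.0012  0.0035] turn [-0.      0.      0.0001] t 5.975 pos [ 0.4821 -0.0187  0.0481]
```

View pics/E.png

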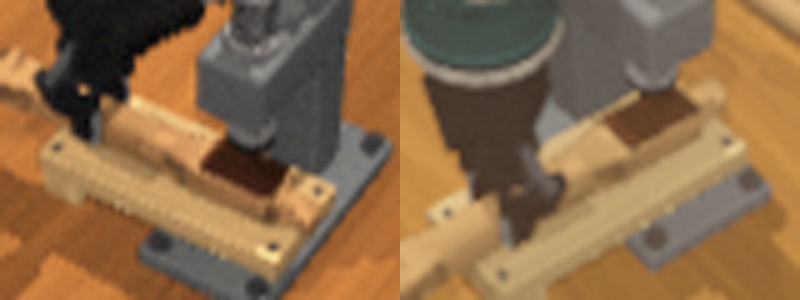

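The haft is over the bed and the plate is under the pad. Panel positions: plate front edge at scene (203,172)–(275,197), and plate centre at side (652,116). I compare these with the model before the last lowering.

```bash
python3 - <<'E'
from m import *
o=np.array([.609,-.0155]);u=np.array([1,.027]);v=np.array([-.027,1])
P=[(*(o+a*u+b*v),.075) for a,b in((-.03,-.017),(.03,-.017),(.03,.017),(-.03,.017),(0,0))]
print('scene',((proj(S,P)-[205,188]+.5)*5).round(0).tolist()); print('side',((proj(D,P)-[205,190]+.5)*5+[400,0]).round(0).tolist())
E
python3 -m pendant '{"dp":[[-0.004,0,0.003],[-0.004,0,0.006],[-0.004,0,0.008],[-0.004,0,0.01],[-0.004,0,0.01]],"turn":[[0,0,0],[0,0,0],[0,0,0],[0,0,0],[0,0,0]],"hand":[0,0,0,0,0]}'
```

```text
scene [[201.0, 166.0], [272.0, 198.0], [296.0, 169.0], [226.0, 138.0], [249.0, 168.0]]
side [[632.0, 145.0], [702.0, 105.0], [671.0, 76.0], [603.0, 115.0], [652.0, 110.0]]
time: 6.7
eef_pos: [0.4837, -0.0186, 0.0468]
tool_rot: [0.0, -0.013, 1.0, 0.0]
force: [-16.3, 0.8, 48.6]
gripper_width: 0.363
gripper_force: 66.8
```

```bash
python3 -m pendant '{"dp":[[0,0,-0.003],[0,0,-0.004],[0,0,-0.004],[0,0,-0.004],[0,0,-0.004]],"turn":[[0,0,0],[0,0,0],[0,0,0],[0,0,0],[0,0,0]],"hand":[0,0,0,0,0]}'
```

```text
time: 7.32
eef_pos: [0.4837, -0.0186, 0.0469]
tool_rot: [0.0, -0.014, 1.0, 0.0]
force: [-4.7, 0.8, 13.8]
gripper_width: 0.365
gripper_force: 62.3
```

```bash
python3 -m pendant '{"dp":[[0,0,-0.001],[0,0,-0.001],[0,0,-0.001],[0,0,-0.001],[0,0,-0.001]],"turn":[[0,0,0],[0,0,0],[0,0,0],[0,0,0],[0,0,0]],"hand":[0.5,0.7,0.8,0.8,0.8]}'
python3 -m pendant '{"dp":[[0,0,-0.03],[0,0,-0.15],[0,0,-0.3],[0.0,0,-0.45],[0.0,0,-0.55]],"turn":[[0,0,0],[0,0,0],[0,0,0],[0,0,0],[0,0,0]],"hand":[0.8,0.8,0.8,0.8,0.8]}'
python3 - <<'E'
from h import *
for n in('scene','side'): save(n,n+'3')
a=cv2.imread('pics/scene3.png');b=cv2.imread('pics/side3.png')
A=cv2.resize(a[168:248,205:285],None,fx=5,fy=5,interpolation=cv2.INTER_CUBIC)
B=cv2.resize(b[175:255,205:285],None,fx=5,fy=5,interpolation=cv2.INTER_CUBIC)
cv2.imwrite('pics/F.png',np.hstack([A,B]))
E
```

```text
time: 7.95
eef_pos: [0.4833, -0.0187, 0.0465]
tool_rot: [-0.0, -0.014, 1.0, -0.0]
force: [1.0, 0.4, -1.2]
gripper_width: 0.799
gripper_force: 0.0
time: 8.57
eef_pos: [0.4836, -0.0187, 0.2142]
tool_rot: [0.001, -0.013, 1.0, 0.0]
force: [-0.2, 0.3, -0.1]
gripper_width: 0.797
gripper_force: 0.0
```

View pics/F.png

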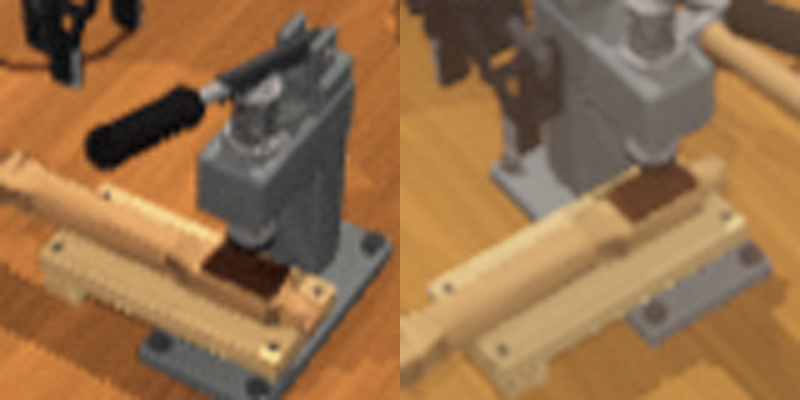

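The haft now lies released along the bed, with plate corners at side (605,195), (697,180), (635,220), within 1 px of the model. Next is the lever.

```bash
cat >> h.py <<'E'
E_=np.array([.027,-1,0])/np.hypot(1,.027); HN=np.array([.6071,.0545,.235])
def lever(th,back=0.,ad=.016,arm=.220,hn=HN):
    a=.38-th; d=np.cos(a)*E_+np.sin(a)*np.array([0,0,1.]); n=np.sin(a)*E_-np.cos(a)*np.array([0,0,1.])
    return hn+arm*d+n*(ad-back), np.c_[-d,np.cross(n,-d),n]
def rel(pos,T):
    st=env.state(); M=R.from_quat(st['tool_rot'],scalar_first=True).as_matrix()
    print('dp',(M.T@(np.array(pos)-st['eef_pos'])/.3).round(4),'turn',(R.from_matrix(M.T@T).as_rotvec()/np.radians(120)).round(4),'at',st['eef_pos'].round(4),'F',st['force'].round(1))
E
python3 - <<'E'
from h import *
p,T=lever(0,.11); print(p,T.round(3),env.state()['joint_positions'].round(2)); rel(p,T)
E
```

```text
[ 0.61167321 -0.11487797  0.40389698] [[-0.025  1.     0.01 ]
 [ 0.928  0.027 -0.371]
 [-0.371  0.    -0.929]] [-0.2   0.18  0.2   1.98 -0.04  0.98  1.62]
dp [-0.4179 -0.3317 -0.6271] turn [ 0.1444 -0.1404  0.7396] at [ 0.4847 -0.0187  0.2151] F [-0.1 -0.4 -0.8]
```

```bash
python3 -m pendant '{"dp":[[0,-0.07,-0.16],[0,-0.14,-0.33],[0,-0.22,-0.5],[-0.05,-0.28,-0.63],[-0.2,-0.33,-0.65]],"turn":[[0.016,-0.016,0.083],[0.032,-0.032,0.166],[0.048,-0.048,0.249],[0.064,-0.064,0.332],[0.08,-0.08,0.415]],"hand":[0.8,0.8,0.8,0.9,1]}'
python3 - <<'E'
from h import *
p,T=lever(0,.11); rel(p,T)
E
```

```text
time: 9.3
eef_pos: [0.5464, -0.1172, 0.4103]
tool_rot: [0.085, 0.411, 0.904, -0.079]
force: [1.1, 0.3, 0.5]
gripper_width: 1.0
gripper_force: 0.0
dp [-0.1307  0.1711  0.0384] turn [ 0.0645 -0.0611  0.3212] at [ 0.5464 -0.1172  0.4103] F [1.1 0.3 0.5]
```

```bash
python3 -m pendant '{"dp":[[-0.04,0.05,0],[-0.08,0.1,0],[-0.12,0.15,0.02],[-0.131,0.171,0.038],[-0.131,0.171,0.038]],"turn":[[0.016,-0.015,0.08],[0.032,-0.03,0.16],[0.048,-0.046,0.24],[0.0645,-0.061,0.321],[0.0645,-0.061,0.321]],"hand":[1,1,1,1,1]}'
python3 - <<'E'
from h import *
p,T=lever(0,0); rel(p,T)
c=cam('wrist'); np.savez('w3.npz',K=c[0],r=c[1],t=c[2]); save('wrist','w3')
print(proj(c,[HN+k*(p-p)+k*(-T[:,0]) for k in(.17,.22,.27)]).round(0))
E
```

```text
time: 9.93
eef_pos: [0.6114, -0.1124, 0.3984]
tool_rot: [0.133, 0.681, 0.707, -0.134]
force: [0.6, -0.4, 0.1]
gripper_width: 0.996
gripper_force: 0.0
dp [-0.0145  0.0024  0.3527] turn [-0.0027 -0.0001  0.0058] at [ 0.6114 -0.1124  0.3984] F [ 0.6 -0.4  0.1]
[[261. 140.]
 [260. 202.]
 [260. 256.]]
```

View pics/w3.png

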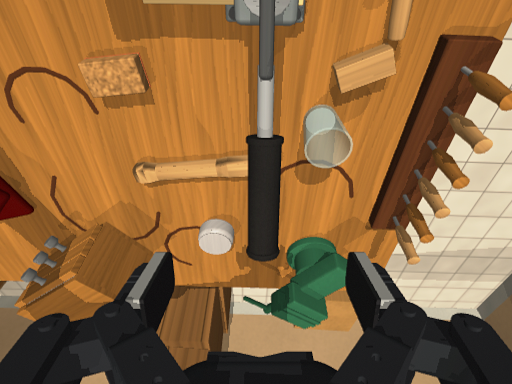

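The sleeve spans (264,138) to (263,258), against a prediction of (261,140)–(260,256). It is centred to within about 3 mm, so I shift +y slightly and descend.

```bash
python3 -m pendant '{"dp":[[-0.005,0.01,0.09],[-0.01,0.01,0.18],[-0.0145,0.01,0.27],[-0.0145,0.01,0.33],[-0.0145,0.01,0.352]],"turn":[[0,0,0.003],[0,0,0.006],[0,0,0.006],[0,0,0.006],[0,0,0.006]],"hand":[1,1,1,1,1]}'
python3 -m pendant '{"dp":[[0,0,0],[0,0,0],[0,0,0],[0,0,0],[0,0,0]],"turn":[[0,0,0],[0,0,0],[0,0,0],[0,0,0],[0,0,0]],"hand":[0.6,0.3,0.2,0.1,0.1]}' 60
python3 -m pendant '{"dp":[[0,0,0],[0,0,0],[0,0,0],[0,0,0],[0,0,0]],"turn":[[0,0,0],[0,0,0],[0,0,0],[0,0,0],[0,0,0]],"hand":[0,0,0,0,0]}' 60
python3 - <<'E'
from h import *
st=env.state(); p,T=lever(0); rel(p,T)
M=R.from_quat(st['tool_rot'],scalar_first=True).as_matrix(); hn=HN+st['eef_pos']-p; print('hinge if th=0',hn)
for th in(.15,.3,.41,.495): rel(*lever(th,hn=hn))
E
```

```text
time: 10.6
eef_pos: [0.6146, -0.1568, 0.3031]
tool_rot: [0.134, 0.686, 0.703, -0.133]
force: [1.0, -0.8, 0.6]
gripper_width: 0.995
gripper_force: 0.0
time: 11.22
eef_pos: [0.6151, -0.1562, 0.3037]
tool_rot: [0.134, 0.686, 0.702, -0.132]
force: [-1.5, 1.6, 3.5]
gripper_width: 0.282
gripper_force: 58.6
time: 11.85
eef_pos: [0.6151, -0.1563, 0.3034]
tool_rot: [0.134, 0.686, 0.702, -0.133]
force: [1.3, 2.4, 3.3]
gripper_width: 0.283
gripper_force: 58.6
dp [ 0.0042 -0.0077  0.0042] turn [-0.0018 -0.0003 -0.0016] at [ 0.6151 -0.1563  0.3034] F [1.3 2.4 3.3]
hinge if th=0 [0.60943601 0.05385312 0.23663114]
dp [0.0161 0.0003 0.109 ] turn [-0.0016  0.0713 -0.0018] at [ 0.6151 -0.1563  0.3034] F [1.3 2.4 3.3]
dp [0.0484 0.0006 0.2144] turn [-0.0015  0.143  -0.0019] at [ 0.6151 -0.1563  0.3034] F [1.3 2.4 3.3]
dp [0.0819 0.0008 0.2879] turn [-0.0014  0.1955 -0.002 ] at [ 0.6151 -0.1563  0.3034] F [1.3 2.4 3.3]
dp [0.1132 0.0009 0.342 ] turn [-0.0013  0.2361 -0.002 ] at [ 0.6151 -0.1563  0.3034] F [1.3 2.4 3.3]
```

```bash
python3 -m pendant '{"dp":[[0.002,0,0.035],[0.007,0,0.072],[0.016,0,0.109],[0.03,0,0.162],[0.048,0,0.214]],"turn":[[0,0.023,0],[0,0.047,0],[0,0.071,0],[0,0.107,0],[0,0.143,0]],"hand":[0,0,0,0,0]}'
python3 - <<'E'
from h import *
hn=np.array([.6094,.0539,.2366])
for th in(.3,.38,.41,.45): rel(*lever(th,hn=hn))
E
```

```text
time: 12.48
eef_pos: [0.6154, -0.1668, 0.2384]
tool_rot: [0.027, 0.699, 0.714, -0.028]
force: [-0.7, 4.6, 4.6]
gripper_width: 0.285
gripper_force: 59.2
dp [ 0.0007 -0.0002  0.0004] turn [-0.0007 -0.0011 -0.0022] at [ 0.6154 -0.1668  0.2384] F [-0.7  4.6  4.6]
dp [ 0.0072 -0.0002  0.0588] turn [-0.0006  0.0371 -0.0022] at [ 0.6154 -0.1668  0.2384] F [-0.7  4.6  4.6]
dp [ 0.0108 -0.0001  0.0806] turn [-0.0006  0.0514 -0.0022] at [ 0.6154 -0.1668  0.2384] F [-0.7  4.6  4.6]
dp [ 1.670e-02 -1.000e-04  1.094e-01] turn [-0.0006  0.0705 -0.0022] at [ 0.6154 -0.1668  0.2384] F [-0.7  4.6  4.6]
```

Tracking well. I go to 0.38 and then in small steps, watching for the force of contact.

```bash
Z='"hand":[0,0,0,0,0]'; python3 -m pendant '{"dp":[[0.002,0,0.02],[0.004,0,0.04],[0.007,0,0.059],[0.007,0,0.059],[0.007,0,0.059]],"turn":[[0,0.013,0],[0,0.026,0],[0,0.037,0],[0,0.037,0],[0,0.037,0]],"hand":[0,0,0,0,0]}'
python3 -m pendant '{"dp":[[0.002,0,0.011],[0.004,0,0.022],[0.006,0,0.035],[0.008,0,0.044],[0.0095,0,0.051]],"turn":[[0,0.007,0],[0,0.014,0],[0,0.021,0],[0,0.028,0],[0,0.033,0]],"hand":[0,0,0,0,0]}'
python3 - <<'E'
from h import *
hn=np.array([.6094,.0539,.2366])
for th in(.45,.47,.495): rel(*lever(th,hn=hn))
E
```

```text
time: 13.1
eef_pos: [0.6154, -0.1664, 0.2209]
tool_rot: [0.001, 0.699, 0.715, -0.002]
force: [3.1, -0.5, 4.2]
gripper_width: 0.283
gripper_force: 59.5
time: 13.72
eef_pos: [0.6154, -0.1649, 0.2061]
tool_rot: [-0.023, 0.699, 0.714, 0.023]
force: [1.9, -6.1, 10.9]
gripper_width: 0.284
gripper_force: 60.2
dp [ 0.0015 -0.0003  0.0031] turn [-0.      0.0024 -0.0028] at [ 0.6154 -0.1649  0.2061] F [ 1.9 -6.1 10.9]
dp [ 0.0028 -0.0003  0.0177] turn [-0.      0.012  -0.0028] at [ 0.6154 -0.1649  0.2061] F [ 1.9 -6.1 10.9]
dp [ 0.0048 -0.0003  0.036 ] turn [ 0.      0.0239 -0.0028] at [ 0.6154 -0.1649  0.2061] F [ 1.9 -6.1 10.9]
```

```bash
python3 -m pendant '{"dp":[[0.002,0,0.01],[0.003,0,0.02],[0.004,0,0.029],[0.005,0,0.036],[0.005,0,0.036]],"turn":[[0,0.006,0],[0,0.012,0],[0,0.018,0],[0,0.024,0],[0,0.024,0]],"hand":[0,0,0,0,0]}'
python3 - <<'E'
from h import *
hn=np.array([.6094,.0539,.2366])
for n in('scene','side'): save(n,n+'4')
rel(*lever(.495,hn=hn))
a=cv2.imread('pics/scene4.png');b=cv2.imread('pics/side4.png')
A=cv2.resize(a[168:248,205:285],None,fx=5,fy=5,interpolation=cv2.INTER_CUBIC)
B=cv2.resize(b[175:255,205:285],None,fx=5,fy=5,interpolation=cv2.INTER_CUBIC)
cv2.imwrite('pics/G.png',np.hstack([A,B]))
E
```

```text
time: 14.35
eef_pos: [0.6154, -0.1632, 0.1957]
tool_rot: [-0.041, 0.699, 0.713, 0.04]
force: [0.7, -7.7, 13.7]
gripper_width: 0.285
gripper_force: 60.5
dp [ 0.0014 -0.0004  0.0014] turn [ 0.0003  0.0004 -0.003 ] at [ 0.6154 -0.1632  0.1958] F [ 1.6 -8.3 13.1]
```

View pics/G.png

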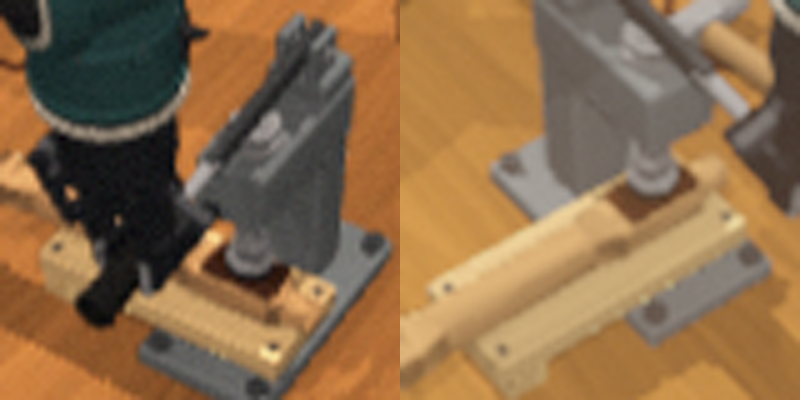

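The pad sits centred on the plate, its base at scene (248,265) and plate centre about (249,268). Geometry gives lever ≈ 0.49 and the force is about 14–15 N. I add a 1 mm nudge, let it settle, then hand in.

```bash
python3 -m pendant '{"dp":[[0.001,0,0.002],[0.001,0,0.0035],[0.001,0,0.0035],[0.001,0,0.0035],[0.001,0,0.0035]],"turn":[[0,0.001,0],[0,0.002,0],[0,0.002,0],[0,0.002,0],[0,0.002,0]],"hand":[0,0,0,0,0]}'
python3 -m pendant '{"dp":[[0,0,0],[0,0,0],[0,0,0],[0,0,0],[0,0,0]],"turn":[[0,0,0],[0,0,0],[0,0,0],[0,0,0],[0,0,0]],"hand":[0,0,0,0,0]}'
python3 - <<'E'
from h import *
hn=np.array([.6094,.0539,.2366])
for th in(.495,.5):rel(*lever(th,hn=hn))
E
```

```text
time: 15.08
eef_pos: [0.6154, -0.163, 0.1949]
tool_rot: [-0.042, 0.699, 0.713, 0.041]
force: [2.6, -8.6, 13.0]
gripper_width: 0.282
gripper_force: 60.6
time: 15.7
eef_pos: [0.6154, -0.163, 0.1949]
tool_rot: [-0.042, 0.699, 0.713, 0.041]
force: [0.6, -8.9, 12.3]
gripper_width: 0.288
gripper_force: 60.6
dp [ 0.0013 -0.0004 -0.0016] turn [ 0.0004 -0.0014 -0.0031] at [ 0.6154 -0.163   0.1949] F [ 0.6 -8.9 12.3]
dp [ 0.0015 -0.0004  0.0021] turn [ 0.0004  0.001  -0.0031] at [ 0.6154 -0.163   0.1949] F [ 0.6 -8.9 12.3]
```

```bash
python3 - <<'E'
from h import *
S=cam('scene')
hn=np.array([.6094,.0539,.2366])
for th in(.44,.47,.495,.52):
    p,T=lever(th,ad=0,arm=.27,hn=hn); t=np.linspace(0,6.28,40)
    C=np.array([p+.013*(np.cos(k)*T[:,1]+np.sin(k)*T[:,2]) for k in t]); P=proj(S,C); print(th,((P.min(0)-[205,168]+.5)*5).round(1),((P.max(0)-[205,168]+.5)*5).round(1))
im=cv2.imread('pics/scene4.png').max(2)
print(im[222:236,216:236])
E
```

```text
0.44 [ 74.4 288.4] [108.8 319.6]
0.47 [ 75.4 296.9] [109.6 327.2]
0.495 [ 76.3 303.9] [110.5 333.4]
0.52 [ 77.4 310.5] [111.6 339.3]
[[169 170 173 172 194 191 200 208 158  71  29  31  29  30  24  24  35  97
   83  34]
 [169 166 165 169 172 173 193 180 104  39  30  25  29  29  27  24  33  94
   94  39]
 [171 164 172 170 172 172 161  88  34  31  26  26  28  24  25  17  18  97
   97  46]
 [163 161 172 179 170 154 110  47  26  31  30  21  29  25  22  12  59  88
   94  49]
 [159 162 174 180 146  95  44  28  30  29  29  26  27  23  15  70 147 121
  107 106]
 [151 159 171 166  92  32  26  32  31  25  26  25  19  12  32 131 189 187
  162 172]
 [144 146 157 136  53  11  14  20  27  29  25  24  21  23 110 170 187 202
  200 208]
 [143 147 154 143  55  15  13  16  19  26  25  22  21  60 167 174 173 174
  186 204]
 [147 154 155 158  98  37  15  19  16  19  23  23  57  94 155 150 160 171
  172 175]
 [152 157 155 156 137  86  33  18  15  12  17  24 113 129 127 120 136 146
  160 172]
 [158 157 159 155 149 130  76  37  18  16  20  50 128 139 140 128 127 120
  136 150]
 [157 154 153 150 147 141 122 104  73  70  92 104 135 143 144 139 141 133
  132 108]
 [154 153 147 145 141 140 140 145 130 124 140 140 140 146 139 139 142 143
  129  85]
 [154 148 144 144 143 144 145 149 143 140 140 141 141 144 143 143 145 134
   98  60]]
```

```bash
python3 - <<'E'
from h import *
S=cam('scene')
def ext(fn,x0,x1,y0,y1):
    im=cv2.resize(cv2.imread(fn).max(2)[y0:y1,x0:x1],None,fx=8,fy=8,interpolation=cv2.INTER_LINEAR); m=(im<85).astype(np.uint8)
    n,l,s,c=cv2.connectedComponentsWithStats(m); k=1+np.argmax(s[1:,4]); ys,xs=np.where(l==k)
    return (xs.min()/8-.5+x0,ys.max()/8-.5+y0)
print('up',ext('pics/scene0.png',216,240,188,210),'now',ext('pics/scene4.png',214,232,222,240))
hn=np.array([.6094,.0539,.2366])
for th in(-.02,0,.02,.47,.495,.52):
    p,T=lever(th,ad=0,arm=.27,hn=hn); C=np.array([p+.013*(np.cos(k)*T[:,1]+np.sin(k)*T[:,2]) for k in np.linspace(0,6.28,40)]); P=proj(S,C); print(th,P[:,0].min().round(2),P[:,1].max().round(2))
E
```

```text
up (np.float64(221.75), np.float64(201.25)) now (np.float64(219.625), np.float64(233.125))
-0.02 221.94 200.46
0 221.61 202.05
0.02 221.3 203.62
0.47 219.58 232.95
0.495 219.76 234.18
0.52 219.98 235.36
```

The image, corrected for its bias with the lever up, puts the lever at about 0.49 before the nudge, which agrees with the arm's own pose. I hand in.

```bash
python3 -c "
from station import env
print(env.sign_off())"
```

```text
the job is handed in; nothing more can be done
None
```

The job is handed in: the glued haft lies released on the press bed with its plate centred under the pad, and the arm is still holding the lever at about 0.495 rad, roughly half squeeze; setting the haft down briefly read 49 N at the wrist as it met the bed, which I eased off before letting go.

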